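Clamp the meter case in the cam lock jig

TASK

With the fingertips, push the meter case along its rails until it is fully home against the jig's stop. Then push the jig's upright lever over, past its dead point, until it snaps down into lock and clamps the case. Do not lift or tip the case, and leave the other loose parts and tools on the counter where they are.

Things in the scene. Friction and masses are not known exactly. Their poses are not given: they have to be found in the camera images.
- jig: Cam lock jig fixed to the counter: base plate 170 mm (its x) by 360 mm (its y), 12 mm thick. Origin: centre of the plate's underside, at counter level, z up; place and yaw (within 0.35 rad) vary. Two rails, tops 32 mm above the counter, 113 mm apart inside, run along its y from -180 to +70 mm; the case slides between them towards +y to the stop.
- stop_face (a point): Middle of the stop's face, at y = +70 mm in the jig, 47 mm above the counter: the case's leading (+y) face ends against it. The stop block is 110 mm wide and 57 mm high. Behind it two cheeks, 50 mm wide overall, y = 80 to 124 mm, 160 mm high, carry the lever.
- case: Green enamelled meter case, loose, 110 mm (jig's x) by 140 mm (jig's y) by 70 mm high, on the jig's plate between the rails, axes along the jig's. Origin: centre of its underside, 12 mm above the counter. 0.55 to 1 kg; 3 to 10 N slides it. A dial 4 mm high on top; on each x side a brass union, 31 mm across at most, reaching 76 mm from the middle.
- case_center (a point): Centre of the meter case, half-way up: 47 mm above the counter (top at 82 mm). Fully home it is at y = 0 in the jig's frame; it starts 50 to 100 mm short of that, on the -y side, with x = 0.
- foot: Rubber foot, 24 mm across, sprung, under a clamp bar 24 mm wide that reaches from the cheeks over the case to y = +15 mm (bar 107 to 123 mm above the counter when open). Origin on its axis at the bar's underside, at y = +35 mm in the jig; its sole, 15 mm lower, is 2 to 9 mm above the case. The lever drives it down 16 mm: it blocks the case if thrown too early. Locked, it presses about 70 N.
- lever_pivot (a point): The lever's pivot: 145 mm above the counter, at x = 0, y = +100 mm in the jig. Its axis is the jig's x axis; the lever swings in the jig's y-z plane.
- lever (a joint): Lever angle, rad; minus 0.4 it is the lean from vertical towards the jig's +y. 0: open end, leaning 0.4 over the case. Starts near upright, 0.02 to 0.42. Push it to +y, away from the case; dead point 1.45; lock at its end stop 1.68, lying 0.29 above level. The sprung foot resists once it meets the case, up to 8 N at the grip, and throws it back if let go before the dead point; past it, it snaps to lock by itself.
- lever_grip (a point): Point on the centre line of the lever's black grip, 85 mm from the pivot. The grip is a bar 26 mm wide (along the jig's x) and 14 mm thick, from 40 to 125 mm from the pivot.
- lever_tip (a point): End of the lever's grip, 125 mm from the pivot, on its centre line.
- nut: brass swivel nut standing on its hex, 42 mm across, 34 mm high; a bystander, to be left alone. Origin at its underside.
- plug: steel test plug standing on its 40 mm flange, 50 mm high; a bystander, to be left alone. Origin at its underside.
- gasket: orange rubber gasket ring lying flat, 52 mm outside, 6 mm thick; a bystander, to be left alone. Origin at its underside.
- jar: small glass grease jar, 48 mm across, 60 mm high; a bystander, to be left alone. Origin at its underside.
- cap: brass blanking cap, 38 mm across, 30 mm high; a bystander, to be left alone. Origin at its underside.
- wrench: open-ended wrench lying on the counter off to one side; a bystander, to be left alone. Origin at its underside.
- screwdriver: screwdriver lying on the counter off to one side; a bystander, to be left alone. Origin at its underside.
Mind the look-alikes: they are no part of the job. What is shaped like the case but orange, pink or purple is not meant.

How it is judged:
By the outcome, as a careful person would: the job done as asked, in the order asked, and still so for the second after the job is handed in, with the robot touching nothing.
It also fails if it takes over 51 s, if anything falls off the work surface, if the arm or the gripper's body presses on something with over 40 N, if the wrist force passes 120 N, or if a joint passes its speed limit or range.

ROBOT

A 6-joint arm with a two-finger parallel gripper is mounted at the origin on the work surface. World frame = base frame: x ahead of the robot, y to its left, z up, the work surface at z = 0. Lengths are in m, angles in rad, forces in N, time in s.
With the tool pointing down it reaches from about 0.375 to 0.925 m from the base axis. Payload 5.7 kg.
Tool frame: the origin (TCP) lies midway between the tips of the shut fingers; the grasp point (between the pads) lies 19 mm behind it; z points along the fingers, y is the line along which they close (so a half turn about z gives the same grasp; the last joint's range is limited). The gripper opens to 88 mm and grips with 3 to 60 N. Pads are 20 mm wide; open, the fingers measure 115 mm over their backs; the gripper's body (75 mm by 178 mm) begins 61 mm behind the grasp point.
Start: joints at [1.032, 0.359, 1.51, -0, 1.272, -0.115], TCP at [0.247, 0.547, 0.191] pointing down, gripper open.
Joint ranges: [-2.97, 2.97], [-1.01, 2.36], [0.21, 2.38], [-0.96, 4.11], [0.2, 2.71], [-2.98, 2.98]. Speed limits (rad/s): [2.39, 2.39, 3.14, 3.14, 3.14, 3.14].

INTERFACE

Orientations are given as a unit quaternion [x, y, z, w].
In Python, from bench import move_ptp, servo_line, goto_joints, move_gripper, sleep, inverse_kinematics, capture, PlanningError, close_job, spot_in, silhouettes, current_clock, current_joint_pos, current_qvel, current_joint_torque, current_position, current_orientation, current_force, current_torque, current_finger_gap, current_grip_force gives the robot as it stands. Calls block until the motion is done:
- move_ptp(position, orientation): joint-space move of the TCP to a pose.
- servo_line(position, orientation=None, rate=0.15, contact_N=None): straight line of the TCP; orientation=None keeps the orientation; rate is the mean speed in m/s. With contact_N (N) it stops when the force on the tool has changed by that much, and returns True; else False.
- goto_joints(angles): joint-space move.
- move_gripper(opening): finger opening in m; the grip force is fixed at half the most; returns when the fingers have stopped.
- sleep(seconds).
- inverse_kinematics(position, orientation): joint angles nearest the present ones, or None.
- capture(name): name is "scene" or "top" or "wrist"; returns a dict with "image" (420x560x3 uint8, blue, green, red), "range_z" (420x560 float32, m along the optical axis (not along the pixel's ray), 0 where there is no reading), "intrinsics" (3x3 intrinsics, pixels), "R" (3x3) and "t" (3): a world point X has camera coordinates R X + t. Camera axes: x right, y down, z forward; pixel columns grow to the right and rows downward; lengths in m; the calibration is good to about 2 mm. A picture is of the moment at which its call begins.
A pose or a line that the arm cannot do raises PlanningError and nothing moves.
- close_job(): hands the job in; it is judged then, once.
Trained networks look in the newest picture that a camera, given by its name, has taken for a name from the list of things; names that differ only in an ending like _2 or _b are one class to them, and where a whole thing is asked for, a point or a joint stands for the part that bears it (a point fixed in the world has none). Each returns a list of dicts, best first, with "conf" (0 to 1); they miss things now and then, are a little off and sometimes report something else, mostly with a low value. They report only what shows in the picture. A call takes as long as a camera call. They do not tell look-alikes from the thing itself.
- spot_in(camera, query): "xy" ([column, row] in pixels, amid what is visible of it).
- silhouettes(camera, query): "region" (420x560 bool, what is visible of it) and "xy" ([column, row] in pixels, amid what is visible of it).
Readings, each from a call of its own:
- current_clock(): time.
- current_joint_pos(): joint angles.
- current_qvel(): joint speeds.
- current_joint_torque(): joint torques, N m.
- current_position(): TCP position.
- current_orientation(): TCP orientation.
- current_force(): force on the tool from outside, world axes, zero at the start.
- current_torque(): the same for the moment, N m.
- current_finger_gap(): finger opening in m.
- current_grip_force(): force on a finger pad.
Only numpy, scipy, OpenCV 4.12 (cv2) and the standard library are available. Lean on these libraries where they do the work, as an engineer would, in place of code of your own. Each camera call takes 0.05 s, during which the arm holds its last target. There are 200 camera calls.

## Working session

There is one attempt and no reset: what is moved stays moved. The work goes in short steps, each a Python script; the robot and the scene stay as the last script left them, time stands still between calls to the robot, and variables do not carry over. Pictures are saved under pics/ and viewed, at most 10 in all, crops included, and the job is handed in when it is done.

```bash
mkdir -p pics
cat > h.py <<'E'
import numpy as np, cv2
from bench import *
def world(c,u,v,z=None):
    K=np.array(c["intrinsics"]);R=np.array(c["R"]);t=np.array(c["t"])
    if z is None: z=c["range_z"][v,u]
    p=np.linalg.inv(K)@np.stack([u*z,v*z,z]) 
    return (R.T@(p-t.reshape(3,*([1]*(p.ndim-1))))) if p.ndim==1 else (R.T@(p-t[:,None])).T
def cloud(c):
    v,u=np.mgrid[0:420,0:560]; z=c["range_z"]
    p=np.linalg.inv(np.array(c["intrinsics"]))@np.stack([u*z,v*z,z]).reshape(3,-1)
    X=(np.array(c["R"]).T@(p-np.array(c["t"]).reshape(3,1))).T.reshape(420,560,3)
    X[z==0]=np.nan
    return X
E
python3 - <<'E'
from h import *
ims=[]
for n in("scene","top"):
    c=capture(n); ims.append(c["image"]); X=cloud(c)
    np.save(n+".npy",X); cv2.imwrite(f"{n}_raw.png",c["image"])
    for q in("case","lever","jig","foot","stop_face","nut","plug","gasket","jar","cap","wrench","screwdriver"):
        for d in silhouettes(n,q)[:3]:
            r=d["region"]; P=X[r]; P=P[~np.isnan(P[:,0])]
            print(n,q,round(d["conf"],2),np.round(d["xy"]),r.sum(),np.round(np.median(P,0),3) if len(P) else None,np.round(np.percentile(P[:,2],97),3) if len(P) else None, c["image"][r].mean(0).round())
cv2.imwrite("pics/a.png",ims[0]); cv2.imwrite("pics/b.png",ims[1])
print(current_clock())
E
```

```text
scene case 0.93 [240. 262.] 2725 [ 0.542 -0.131  0.082] 0.088 [75. 98. 70.]
scene case 0.8 [184. 336.] 3356 [ 0.626 -0.36   0.07 ] 0.076 [119. 109. 184.]
scene case 0.78 [363. 204.] 2074 [0.575 0.268 0.07 ] 0.077 [108.  60. 101.]
scene lever 0.79 [289. 188.] 335 [0.496 0.041 0.207] 0.27 [28. 28. 29.]
scene jig 0.73 [284. 240.] 4509 [0.518 0.012 0.017] 0.226 [67. 68. 69.]
scene stop_face 0.69 [279. 236.] 4700 [0.518 0.013 0.017] 0.222 [68. 69. 70.]
scene nut 0.74 [243. 257.] 2737 [ 0.543 -0.131  0.082] 0.088 [75. 98. 70.]
scene nut 0.68 [268. 304.] 296 [ 0.667 -0.135  0.03 ] 0.04 [ 50.  91. 112.]
scene nut 0.54 [124. 298.] 514 [ 0.41  -0.423  0.007] 0.012 [126. 131. 135.]
scene plug 0.6 [246. 218.] 185 [ 0.379 -0.022  0.018] 0.053 [ 95.  98. 102.]
scene gasket 0.44 [330. 246.] 119 [0.601 0.13  0.006] 0.012 [ 35. 100. 177.]
scene jar 0.59 [316. 266.] 400 [0.644 0.019 0.052] 0.065 [ 81.  93. 107.]
scene cap 0.26 [124. 297.] 508 [ 0.401 -0.423  0.007] 0.012 [124. 129. 134.]
scene wrench 0.83 [124. 298.] 461 [ 0.407 -0.423  0.008] 0.012 [125. 130. 135.]
scene screwdriver 0.65 [392. 160.] 
[... 686 characters left out ...]
.04 [ 59.  97. 117.]
top plug 0.58 [289. 247.] 52 [ 0.369 -0.016  0.046] 0.053 [109. 116. 120.]
top plug 0.26 [336. 238.] 89 [ 0.407 -0.178  0.018] 0.034 [ 58. 116. 145.]
top jar 0.71 [277. 177.] 147 [0.63  0.028 0.057] 0.066 [104. 113. 122.]
top jar 0.31 [284. 215.] 3152 [0.485 0.013 0.013] 0.162 [72. 74. 75.]
top cap 0.4 [333. 237.] 88 [ 0.408 -0.177  0.018] 0.034 [ 57. 116. 146.]
top cap 0.33 [294. 250.] 87 [ 0.369 -0.017  0.018] 0.053 [110. 116. 121.]
top wrench 0.72 [318. 204.] 1328 [ 0.524 -0.116  0.081] 0.089 [ 82. 108.  81.]
top wrench 0.54 [400. 239.] 226 [ 0.399 -0.42   0.006] 0.013 [125. 132. 137.]
top screwdriver 0.62 [147. 234.] 259 [0.429 0.512 0.021] 0.032 [ 61.  67. 150.]
1.3
```

View pics/a.png

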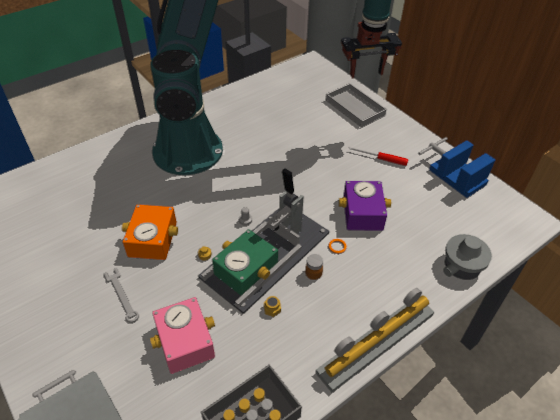

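View pics/b.png

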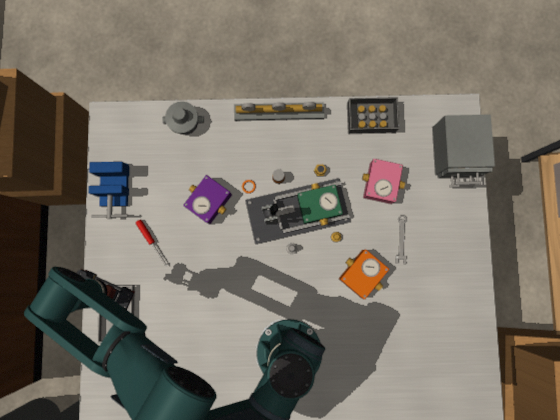

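The green case sits on the jig at scene px (245,262) and top px (320,206), with the lever at top px (272,212). The jig's +y points roughly to world +y, with positive yaw. Next I fit the poses.

Run:
```python
from h import *
def rect(P):
    (c,s,a)=cv2.minAreaRect((P[:,:2]*1000).astype(np.float32)); return np.round(c,1),np.round(s,1),round(a,2)
for n in("scene","top"):
    X=np.load(n+".npy"); im=cv2.imread(n+"_raw.png").astype(int)
    x,y,z=X[...,0],X[...,1],X[...,2]
    # plate
    near=(abs(x-.5)<.2)&(abs(y+.03)<.26)
    m=near&(z>.009)&(z<.04)&(im.max(2)-im.min(2)<25)&(im.max(2)<130)
    k,l,s,_=cv2.connectedComponentsWithStats(m.astype(np.uint8)); 
    for i in np.argsort(-s[1:,4])[:2]+1: print(n,"plate",s[i,4],rect(X[l==i]))
    g=near&(z>.077)&(z<.0875)&(im[...,1]>im[...,2]+8)&(im[...,1]>im[...,0]+4)
    d=near&(z>.076)&(z<.092)&(y<0)
    k,l,s,_=cv2.connectedComponentsWithStats(g.astype(np.uint8)); i=1+np.argmax(s[1:,4]); print(n,"casetop green",s[i,4],rect(X[l==i]),np.nanmedian(z[l==i]), "all",rect(X[g]), "incl dial",rect(X[d]))
    for lo,hi in((.10,.13),(.15,.165),(.18,.2),(.2,.22),(.22,.24),(.24,.26),(.26,.285)):
        q=near&(z>lo)&(z<hi)&(abs(x-.49)<.06)&(abs(y-.02)<.1); print(lo,q.sum(),np.round(X[q].mean(0),4) if q.any() else "", rect(X[q]) if q.sum()>4 else "")
```

```text
scene plate 2852 (array([510.7, -41. ]), array([171.8, 362.4]), 12.13)
scene plate 78 (array([374.4, -22. ]), array([29.7, 30.3]), 56.31)
scene casetop green 1393 (array([ 527.3, -119.3]), array([112.8, 142.3]), 11.66) 0.08269945320654722 all (array([ 527.3, -119.3]), array([112.8, 142.3]), 11.66) incl dial (array([ 468.4, -193.1]), array([355. , 174.7]), 50.94)
0.1 391 [0.5025 0.0231 0.1175] (array([492.5,  29.1]), array([ 51.5, 114.4]), 1.38)
0.15 188 [0.4954 0.0529 0.1583] (array([490.8,  57.3]), array([56. , 46.4]), 16.48)
0.18 31 [0.4953 0.0455 0.193 ] (array([493.4,  44.2]), array([24.7, 11. ]), 33.76)
0.2 45 [0.4964 0.0425 0.2107] (array([494.8,  41.3]), array([27.6, 11.9]), 40.09)
0.22 45 [0.497  0.0391 0.2309] (array([494.3,  37.3]), array([28.1, 13. ]), 33.75)
0.24 47 [0.4974 0.0355 0.2496] (array([494.4,  36.7]), array([25.8, 14.3]), 17.67)
0.26 55 [0.4958 0.0346 0.2673] (array([494.7,  34.9]), array([25.4, 16.2]), 10.46)
top plate 1607 (array([507.8, -39.7]), array([170.1, 357.7]), 12.06)
top plate 130 (array([ 576.9, -167.6]), array([88., 79.]), 12.7)
top casetop green 780 (array([ 524.6, -117.5]), array([110. , 139.4]), 11.93) 0.0813189797603196 all (array([ 524.6, -117.5]), array([110. , 139.4]), 11.93) incl dial (array([ 485. , -198.6]), array([344. , 210.3]), 53.5)
0.1 138 [0.4946 0.0124 0.1184] (array([490.3,  27.9]), array([ 43.2, 107.7]), 12.6)
0.15 106 [0.4831 0.0628 0.1581] (array([486.2,  62.4]), array([55.1, 42.5]), 16.6)
0.18 5 [0.4889 0.0566 0.1947] (array([488.1,  56.6]), array([19.7,  1.3]), 10.19)
0.2 9 [0.4829 0.0515 0.2087] (array([483.6,  51.8]), array([18.4,  5.5]), 30.52)
0.22 10 [0.4866 0.0489 0.2279] (array([486.6,  49.4]), array([24.4,  5.5]), 30.09)
0.24 11 [0.4863 0.045  0.2503] (array([487.1,  46.2]), array([23.9,  8.1]), 25.9)
0.26 35 [0.4909 0.0378 0.2661] (array([491.1,  37.8]), array([22.8, 13.5]), 10.19)
```

Both cameras agree: jig at about (0.509, -0.0405) with yaw 0.209, and the case at local y of about -80 mm. The lever leans about 0.18 rad over the case. Next, the case push.

```bash
cat >> h.py <<'E'
from scipy.spatial.transform import Rotation as Ro
J=np.array([.509,-.0405]);A=.2095
ca,sa=np.cos(A),np.sin(A)
def L(x,y,z): return [J[0]+ca*x-sa*y,J[1]+sa*x+ca*y,z]
def loc(p): d=np.array(p)[:2]-J; return np.round([ca*d[0]+sa*d[1],-sa*d[0]+ca*d[1],p[2]],4)
def quat(s):
    y=s*np.array([ca,sa,0]);z=np.array([0,0,-1.]);return Ro.from_matrix(np.stack([np.cross(y,z),y,z],1)).as_quat()
def best(p):
    r=[(np.abs(np.array(q)-current_joint_pos()).max(),s) for s in(1,-1) if (q:=inverse_kinematics(p,quat(s))) is not None]
    return quat(min(r)[1])
E
python3 - <<'E'
from h import *
p=current_position(); servo_line([p[0],p[1],.40],rate=.3)
Q=best(L(0,-190,.4) if 0 else L(0,-.19,.4)); np.save("Q.npy",Q); print(Q)
move_ptp(L(0,-.19,.40),Q); move_gripper(.05)
servo_line(L(0,-.19,.12),Q,rate=.3); servo_line(L(0,-.19,.042),Q,rate=.12)
print(current_clock(),loc(current_position()),current_force())
print(servo_line(L(0,-.14,.042),Q,rate=.05,contact_N=2.5),loc(current_position()),current_force())
servo_line(L(0,-.09,.042),Q,rate=.05); print(loc(current_position()),current_force())
print(servo_line(L(0,-.065,.042),Q,rate=.02,contact_N=15),loc(current_position()),current_force(),current_clock())
c=capture("wrist");cv2.imwrite("pics/c.png",c["image"])
c=capture("scene");X=cloud(c);im=c["image"].astype(int)
x,y,z=X[...,0],X[...,1],X[...,2]
g=(abs(x-.5)<.15)&(abs(y+.06)<.2)&(z>.077)&(z<.0875)&(im[...,1]>im[...,2]+8)&(im[...,1]>im[...,0]+4)
print(cv2.minAreaRect((X[g][:,:2]*1000).astype(np.float32)))
cv2.imwrite("pics/d.png",c["image"][120:340,130:430].repeat(2,0).repeat(2,1))
E
```

```text
[0.62929689 0.77716499 0.         0.        ]
7.7 [ 0.0006 -0.1905  0.0428] [-0.23884891 -0.35541674  0.22257372]
True [-0.0003 -0.1606  0.0418] [-0.00888674  0.40005133  0.18763847]
[-0.0001 -0.09    0.0419] [ 1.19246444 -2.86507882 -2.91674142]
True [ 0.0006 -0.082   0.0424] [ 0.18849916 -2.98933554  2.93442524] 10.6
((515.9808349609375, -52.750274658203125), (111.11378479003906, 164.8396759033203), 13.845473289489746)
```

View pics/d.png

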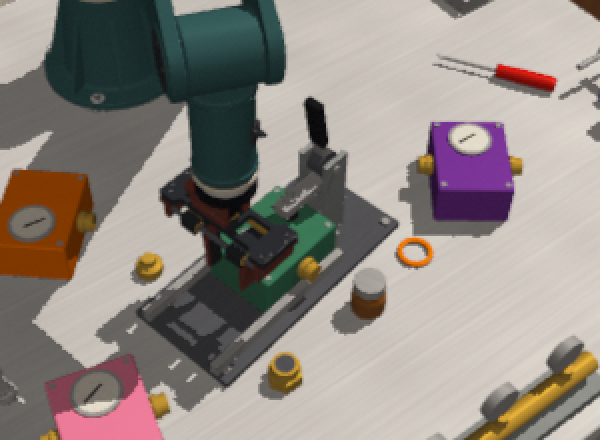

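The case is under the clamp bar and close to the stop (crop px 280,245). I'll press again with a higher force threshold to confirm it is home.

Run:
```python
from h import *
Q=np.load("Q.npy")
for i in range(2):
    print(servo_line(L(0,-.06,.042),Q,rate=.02,contact_N=25),loc(current_position()),current_force())
    sleep(.2);print(loc(current_position()),current_force())
servo_line(L(0,-.12,.042),Q,rate=.15);servo_line(L(0,-.15,.30),Q,rate=.3)
c=capture("scene");X=cloud(c);im=c["image"].astype(int)
x,y,z=X[...,0],X[...,1],X[...,2]
g=(abs(x-.5)<.15)&(abs(y+.06)<.12)&(z>.077)&(z<.0875)&(im[...,1]>im[...,2]+8)&(im[...,1]>im[...,0]+4)
r=cv2.minAreaRect((X[g][:,:2]*1000).astype(np.float32));print(r,loc([r[0][0]/1e3,r[0][1]/1e3,.08]),current_clock())
cv2.imwrite("pics/e.png",c["image"][150:320,180:370].repeat(3,0).repeat(3,1))
```

```text
True [ 0.0009 -0.0823  0.0427] [-0.69685258 -3.19001623  2.2328025 ]
[ 0.0009 -0.0823  0.0426] [-0.68365498 -2.71428347  2.62625641]
True [ 0.0012 -0.0826  0.043 ] [-0.21561828 -2.98837917  1.07528201]
[ 0.0012 -0.0826  0.0431] [-0.17024142 -3.01310726  1.07390746]
((511.7120666503906, -42.08546447753906), (113.22227478027344, 142.7455596923828), 13.061491966247559) [ 0.0023 -0.0021  0.08  ] 13.6333
```

View pics/e.png

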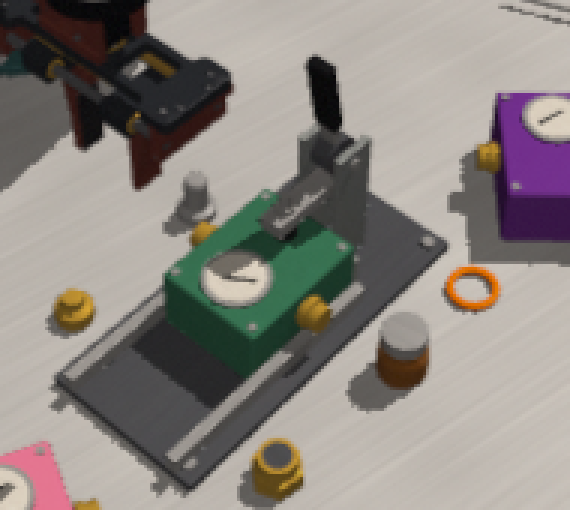

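The case reads about 1-2 mm short and perhaps 1° skewed, which is near measurement noise. I'll press each rear corner with shut fingers, to square it and to measure it.

Run:
```python
from h import *
Q=np.load("Q.npy")
move_gripper(0)
for i,x in enumerate((-.035,.035,-.035,0)):
    servo_line(L(x,-.10,.13 if i==0 else .042),Q,rate=.3)
    if i==0: servo_line(L(x,-.10,.042),Q,rate=.15)
    a=servo_line(L(x,-.06,.042),Q,rate=.03,contact_N=4);p=loc(current_position())
    b=servo_line(L(x,-.06,.042),Q,rate=.03,contact_N=30);print(a,p,b,loc(current_position()),current_force())
    servo_line(L(x,-.10,.042),Q,rate=.2)
servo_line(L(0,-.12,.30),Q,rate=.3)
c=capture("scene");X=cloud(c);im=c["image"].astype(int)
x,y,z=X[...,0],X[...,1],X[...,2]
g=(abs(x-.5)<.15)&(abs(y+.06)<.12)&(z>.077)&(z<.0875)&(im[...,1]>im[...,2]+8)&(im[...,1]>im[...,0]+4)
r=cv2.minAreaRect((X[g][:,:2]*1000).astype(np.float32));print(r,loc([r[0][0]/1e3,r[0][1]/1e3,.08]),current_clock())
```

```text
True [-0.0355 -0.0816  0.0419] True [-0.0352 -0.0821  0.0425] [-0.447333   -3.48565959  3.52460097]
True [ 0.0351 -0.0816  0.0421] True [ 0.0354 -0.0822  0.0426] [-1.15497056 -3.29480169  1.28240617]
True [-0.0353 -0.0817  0.0419] True [-0.035  -0.0822  0.0426] [-0.44086677 -3.7291415   2.40938111]
True [-0.     -0.0817  0.042 ] True [ 0.0004 -0.0823  0.0427] [-0.98743512 -3.89961526  1.57479745]
((512.36474609375, -42.77604675292969), (111.97563934326172, 142.986328125), 12.876015663146973) [ 0.0028 -0.0029  0.08  ] 23.6
```

Both corners stop solidly at the same y, so the case is square and home. Now the lever.

Run:
```python
from h import *
Q=np.load("Q.npy")
servo_line(L(0,.03,.30),Q,rate=.4)
servo_line(L(0,.045,.235),Q,rate=.25)
for th in (0,.25,.5,.75,.95,1.1,1.2):
    s,c=np.sin(th),np.cos(th)
    servo_line(L(0,.100+.09*s-.007*c-.010,.145+.09*c+.007*s),Q,rate=.12)
    print(th,loc(current_position()),current_force().round(1) if hasattr(current_force(),'round') else current_force(),current_clock())
sleep(.3)
p=current_position(); servo_line([p[0],p[1],.33],Q,rate=.3); servo_line(L(0,-.12,.36),Q,rate=.4)
c=capture("scene");X=cloud(c);im=c["image"]
for d in silhouettes("scene","lever")[:2]:
    P=X[d["region"]];print(d["conf"],[loc(q) for q in P[np.argsort(-np.nan_to_num(P[:,1]))[:3]]])
print(current_clock())
cv2.imwrite("pics/f.png",im[150:320,180:370].repeat(3,0).repeat(3,1))
```

```text
0 [0.0021 0.0825 0.2383] [-1.5 -0.5  7.8] 25.0083
0.25 [0.0022 0.1055 0.238 ] [-4.3  0.1 13.5] 25.35
0.5 [0.0026 0.1284 0.2335] [-10.3   3.5  30.1] 25.6917
0.75 [0.0028 0.1522 0.2238] [-17.9  16.2  48.5] 26.0333
0.95 [0.003  0.1707 0.2119] [-23.   33.6  56.4] 26.3333
1.1 [0.0027 0.1676 0.1954] [ 0.3 -0.1  3.6] 26.6
1.2 [0.0009 0.1708 0.1847] [1.4 0.2 1.6] 26.85
0.8 [array([0.0112, 0.1197, 0.2646]), array([0.0086, 0.1187, 0.2671]), array([0.0085, 0.1186, 0.2706])]
28.7667
```

View pics/f.png

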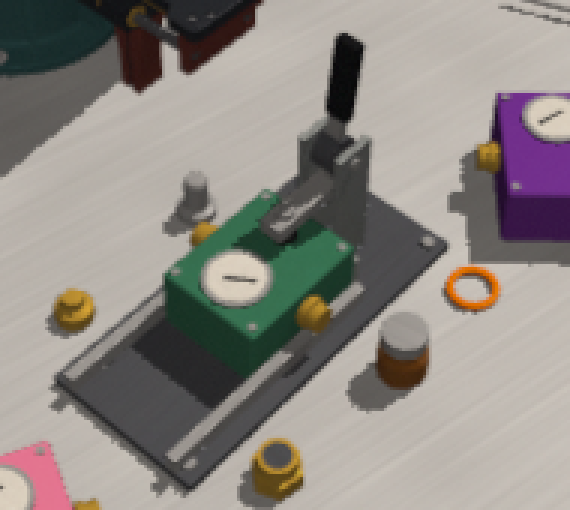

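The lever is upright again (crop px 345,80), so the push did not lock it. The reaction force was mostly along the lever: its end seems to have caught higher up on the finger, and then slipped off. I'll retry with the fingertip nearer the lever's end, so there is less overlap, and look part-way.

```bash
cat >> h.py <<'E'
def wp(th,r=.11,off=.010): 
    s,c=np.sin(th),np.cos(th); return L(0,.100+r*s-.007*c-off,.145+r*c+.007*s)
E
python3 - <<'E'
from h import *
Q=np.load("Q.npy")
print(current_finger_gap())
servo_line(L(0,.05,.30),Q,rate=.4)
servo_line(L(0,.065,.256),Q,rate=.25)
f0=np.array(current_force());print(f0)
for th in (0,.25,.5):
    servo_line(wp(th),Q,rate=.12)
    print(th,loc(current_position()),loc(wp(th)),np.round(np.array(current_force())-f0,1),current_clock())
sleep(.1);c=capture("scene");print(np.round(current_force(),1))
im=c["image"][130:280,210:360];cv2.imwrite("pics/g.png",cv2.resize(im,None,fx=4,fy=4,interpolation=cv2.INTER_CUBIC))
E
```

```text
-9.683539471203994e-05
[0.34139464 0.43123436 0.85180373]
0 [0.001  0.0822 0.2564] [-0.     0.083  0.255] [-0.5 -0.5 -1.7] 30.0
0.25 [2.000e-04 1.101e-01 2.536e-01] [-0.      0.1104  0.2533] [-0.5 -0.2 -0.4] 30.375
0.5 [-1.000e-04  1.363e-01  2.448e-01] [0.     0.1366 0.2449] [-0.9 -0.8 -0.4] 30.75
[-0.2  0.2  1.1]
```

View pics/g.png

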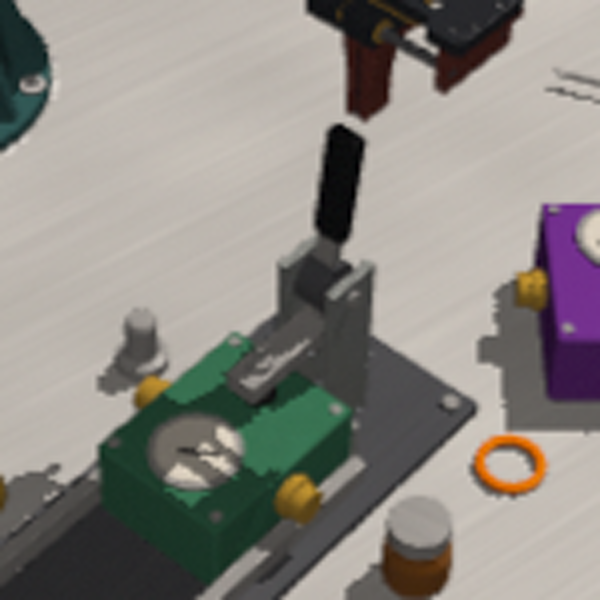

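Run:
```python
from h import *
c=capture("scene");K,R,t=[np.array(c[k]) for k in("intrinsics","R","t")]
def pr(X): p=K@(R@np.array(X)+t); return np.round(p[:2]/p[2],1)
p=np.array(current_position());print(p,pr(p),(pr(p)-[210,130])*4, current_orientation(),current_joint_pos())
X=cloud(c);x,y,z=X[...,0],X[...,1],X[...,2];im=c["image"].astype(int)
for lo in np.arange(.18,.34,.01):
    q=(z>lo)&(z<lo+.01)&(abs(x-.49)<.1)&(abs(y-.08)<.15)
    P=np.array([loc(a) for a in X[q]]); red=im[q][:,2]>im[q][:,1]*1.6
    for nm,s in(("red",red),("dark",~red)):
        if s.any(): print(round(lo,3),nm,s.sum(),P[s].min(0)[:2],P[s].max(0)[:2])
```

```text
[0.48095658 0.09253274 0.24510984] [300.4 166.4] [361.6 145.6] [6.29464471e-01 7.77029220e-01 3.56971879e-05 2.64847779e-04] [ 4.91816967e-02  1.48947734e-01  1.66394863e+00 -3.09104078e-04
  1.32825398e+00 -1.59812764e-01]
0.18 dark 13 [-0.0098  0.0976] [0.0092 0.1029]
0.19 dark 31 [-0.0109  0.0982] [0.013  0.1111]
0.2 dark 33 [-0.0125  0.0978] [0.0135 0.1157]
0.21 dark 27 [-0.0109  0.0979] [0.0143 0.1141]
0.22 dark 32 [-0.0117  0.0994] [0.0143 0.1188]
0.23 dark 27 [-0.0069  0.1014] [0.0145 0.1168]
0.24 dark 34 [-0.0135  0.1028] [0.0136 0.1177]
0.25 dark 30 [-0.0105  0.1043] [0.0147 0.1184]
0.26 dark 47 [-0.0116  0.1052] [0.0141 0.1227]
0.27 red 1 [-0.0058  0.1272] [-0.0058  0.1272]
0.27 dark 16 [-0.0092  0.108 ] [0.0127 0.1301]
0.28 red 16 [-0.0047  0.1233] [0.0087 0.1425]
0.28 dark 13 [-0.0071  0.1223] [0.0115 0.1451]
0.29 red 28 [-0.0058  0.1231] [0.0119 0.1446]
0.29 dark 4 [-0.009   0.1213] [-0.0047  0.1262]
0.3 red 24 [-0.0022  0.12  ] [0.0116 0.1427]
0.3 dark 10 [-0.0113  0.1239] [0.0094 0.1494]
0.31 red 29 [-0.0071  0.1232] [0.0133 0.1452]
0.31 dark 5 [-0.0101  0.1219] [0.0109 0.1444]
0.32 red 30 [-0.0062  0.1211] [0.0134 0.1452]
0.32 dark 5 [-0.0109  0.1213] [0.0121 0.1476]
0.33 red 28 [-0.0081  0.1231] [0.0161 0.1388]
0.33 dark 5 [-0.0128  0.1205] [-0.0061  0.1258]
0.34 red 7 [-0.0022  0.1217] [0.0166 0.1309]
```

The real fingertips end at z≈0.274, while the reported TCP is at 0.245, so the tips sit about 29 mm above the nominal TCP. The first push therefore pressed on the end of the lever, and this one passed over it. I'll go back and push with that offset corrected.

Run:
```python
from h import *
Q=np.load("Q.npy");D=np.array([0,0,.029])
p=current_position();servo_line([p[0],p[1],.285],Q,rate=.3)
servo_line(L(0,.045,.285),Q,rate=.4)
servo_line(L(0,.065,.25)-D,Q,rate=.25)
f0=np.array(current_force())
for th in (0,.25,.5,.75,.95,1.1,1.2):
    w=np.array(wp(th,.103))-D
    servo_line(w,Q,rate=.12); f=np.array(current_force())-f0
    print(th,loc(current_position()),loc(w),np.round(f,1),current_clock())
    if np.linalg.norm(f)>30: print("stop");break
c=capture("scene")
im=c["image"][130:280,210:360];cv2.imwrite("pics/h.png",cv2.resize(im,None,fx=4,fy=4,interpolation=cv2.INTER_CUBIC))
```

```text
0 [0.001  0.083  0.2205] [-0.     0.083  0.219] [-0.2  0.1 -0.1] 32.325
0.25 [0.0007 0.1082 0.2182] [-0.      0.1087  0.2175] [ 0.5 -1.4  0.9] 32.6917
0.5 [0.0008 0.1325 0.21  ] [0.     0.1332 0.2097] [ 1.7 -3.9  1.7] 33.0583
0.75 [0.0002 0.1548 0.1963] [0.     0.1551 0.1961] [ 2.1 -2.5  2.3] 33.425
0.95 [-0.0012  0.17    0.1811] [0.     0.1697 0.1816] [-1.2 -0.8  0.4] 33.75
1.1 [-0.0009  0.1787  0.1686] [0.     0.1786 0.169 ] [-0.1 -0.8 -0.5] 34.025
1.2 [-0.0004  0.1834  0.1597] [-0.      0.1835  0.1598] [-0.4 -0.  -0.4] 34.275
```

View pics/h.png

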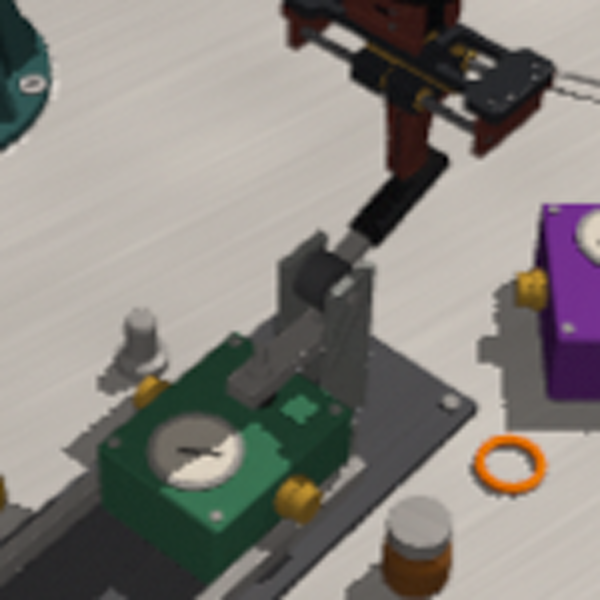

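The lever lies well over (px 400,195), with the finger just above it. I'll measure its angle before letting go.

Run:
```python
from h import *
c=capture("scene");X=cloud(c);im=c["image"].astype(int)
d=silhouettes("scene","lever")[0]
m=(im.max(2)<60)&(im.max(2)-im.min(2)<12)
P=np.array([loc(a) for a in X[m] if not np.isnan(a[0])])
P=P[(abs(P[:,0])<.02)&(P[:,1]>.12)&(P[:,1]<.26)&(P[:,2]>.1)&(P[:,2]<.26)]
for y in np.arange(.12,.25,.01):
    s=P[(P[:,1]>=y)&(P[:,1]<y+.01)]
    if len(s): print(round(y,2),len(s),s[:,2].min(),np.median(s[:,2]),s[:,2].max())
```

```text
0.13 9 0.1619 0.1648 0.1721
0.14 32 0.1595 0.16585 0.172
0.15 29 0.1635 0.1688 0.1746
0.16 34 0.165 0.1719 0.1788
0.17 29 0.1695 0.1758 0.1833
0.18 26 0.1698 0.17804999999999999 0.1841
0.19 15 0.1779 0.1825 0.1881
0.2 16 0.1772 0.1843 0.1897
0.21 12 0.1805 0.18505 0.1879
```

The lever lies 0.29 rad above level, so it is locked. I'll withdraw, check the case and the bystanders, and hand in.

Run:
```python
from h import *
Q=np.load("Q.npy")
p=current_position();servo_line([p[0],p[1],.30],Q,rate=.3);servo_line(L(0,-.20,.36),Q,rate=.4)
def rect(P): (c,s,a)=cv2.minAreaRect((P[:,:2]*1000).astype(np.float32)); return loc([c[0]/1e3,c[1]/1e3,0])[:2],np.round(s,1),round(a,2)
for n in("scene","top"):
    c=capture(n);X=cloud(c);im=c["image"].astype(int);x,y,z=X[...,0],X[...,1],X[...,2]
    g=(abs(x-.5)<.15)&(abs(y+.06)<.12)&(z>.077)&(z<.0875)&(im[...,1]>im[...,2]+8)&(im[...,1]>im[...,0]+4)
    if g.sum()>20: print(n,rect(X[g]),np.median(z[g]))
    for q in("plug","nut","jar","cap","gasket"):
        for d in silhouettes(n,q)[:1]:
            P=X[d["region"]];print(q,np.round(np.nanmedian(P,0),3),round(d["conf"],2))
    if n=="scene": cv2.imwrite("pics/i.png",cv2.resize(c["image"][140:330,180:380],None,fx=3,fy=3,interpolation=cv2.INTER_CUBIC))
print(current_clock())
```

```text
scene (array([ 0.0026, -0.0016]), array([111.8, 142.1]), 12.29) 0.0829611625459957
plug [ 0.379 -0.022  0.02 ] 0.59
nut [ 0.667 -0.133  0.028] 0.66
jar [0.645 0.019 0.052] 0.96
cap [0.481 0.108 0.166] 0.59
gasket [0.608 0.141 0.007] 0.58
top (array([0.0007, 0.0007]), array([109.6, 139.3]), 11.86) 0.08128421494234855
plug [ 0.367 -0.014  0.021] 0.64
nut [ 0.654 -0.125  0.03 ] 0.59
jar [0.63  0.027 0.058] 0.69
36.7583
```

View pics/i.png

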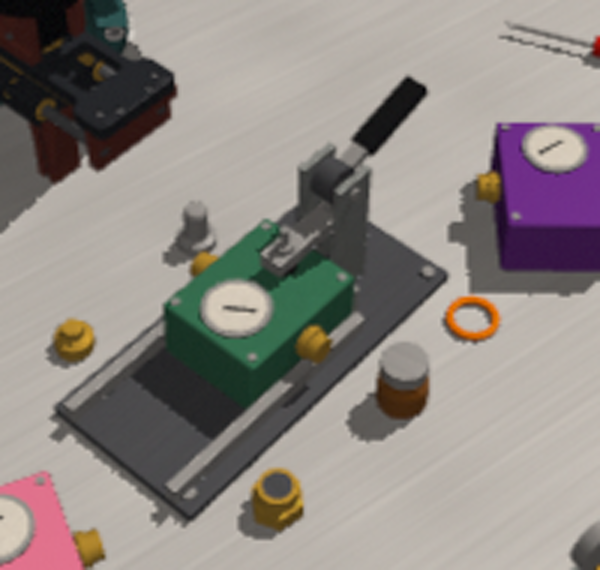

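The lever is locked over (px 390,115), the case is home (local y about 0 ± 1.5 mm), and the nearby small parts have not moved.

```bash
python3 -c "
from bench import *
print(close_job())"
```

```text
the job is handed in; nothing more can be done
None
```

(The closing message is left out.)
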